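# Raise the analyser's sliding window to its marked height

### The arm

A 6-joint arm with a two-finger parallel gripper is mounted at the origin on the work surface. World frame = base frame: x ahead of the robot, y to its left, z up, the work surface at z = 0. Lengths are in mm, angles in rad, forces in N, time in s.
With the tool pointing down it reaches from about 300 to 775 mm from the base axis. Payload 14.6 kg.
Tool frame: the origin (TCP) lies between the finger pads; the fingertips stand 22 mm ahead of it and the grasp point (between the pads) lies 3 mm ahead of it (manip.tcp_to_tips is the distance from the TCP to the fingertips, in mm); y points along the fingers, z is the direction in which the jaws open and shut, and the axes are right-handed (so a half turn about y gives the same grasp; the last joint's range is limited). The gripper opens to 94 mm and grips with 3 to 60 N. Pads are 16 mm wide; open, the fingers measure 119 mm over their backs; the gripper's body (75 mm by 177 mm) begins 78 mm behind the grasp point.
Start: joints at [-1.384, 0.3, 1.521, -0, 1.321, -0.067], TCP at [138.09, -532.373, 227.446] pointing down, gripper open.
Joint ranges: [-3.03, 3.03], [-0.79, 2.21], [0.23, 2.52], [-1.04, 4.18], [0, 3.07], [-2.55, 2.55]. Speed limits (rad/s): [2.22, 2.22, 2.57, 3.14, 3.14, 3.14].

### API

Orientations are given as [roll, pitch, yaw] about the fixed x, y, z axes, in that order (R = Rz(yaw) Ry(pitch) Rx(roll)).
In Python, from cell import manip gives the robot as it stands.
- The arm moves only by the shell command python3 -m jog 'ROWS' [OPENING] [FORCE]. ROWS is JSON, one flat list of numbers, 6 for each row, row after row: the shift along the tool's x, y, z in mm, then the turn, a rotation vector about the tool's x, y, z in degrees. A call has 1 to 10 rows; each row is the pose to reach, as a shift and turn from the pose commanded when the call began, along the tool's axes at that moment; what a row does not reach only later rows make up. A row lasts 1/12 s, in which the tool goes at most 41.7 mm and 7.16 degrees, less where a joint would pass 70% of its speed; a pose out of reach is approached as far as the arm can. A call with a gripper value outside its range is refused whole. OPENING is the finger opening in mm, from 0 to 94, set as the call begins (- or left out, the last holds). The fingers move at their own pace and stop on an object; FORCE is the grip in N (left out, the last holds). Time passes only in rows, so rows that repeat a pose let the fingers close. It gives the time, the measured TCP pose, the force and the opening at its end, in the units of the state.
- manip.read_state(): the state, without advancing time (a new reading comes with each control period).
- manip.camera(name): name is "side" or "top" or "wrist"; returns a dict with "img" (420x560x3 uint8, red, green, blue), "intrinsics" (3x3 intrinsics, pixels), "origin" and "orientation" of the camera in the world. Camera axes: x right, y down, z forward; pixel columns grow to the right and rows downward; lengths in mm; the calibration is good to about 2 mm. A picture is of the moment at which its call begins. There is no depth.
- manip.sign_off(): hands the job in, once; it reports no verdict.
Trained networks look in a picture, given as the dict that the camera call returned (one of the last four; its "shot" number tells which), for a name from the list of things; names that differ only in an ending like _2 or _b are one class to them, and where a whole thing is asked for, a point or a joint stands for the part that bears it (a point fixed in the world has none). Each returns a list of dicts, best first, with "score" (0 to 1); they miss things now and then, are a little off and sometimes report something else, mostly with a low value. They report only what shows in the picture. A call takes as long as a camera call.
- manip.masks_of(thing, picture): "pixels" (420x560 bool, what is visible of it) and "xy" ([column, row] in pixels, amid what is visible of it).
- manip.tip_of(thing, picture): "xy" ([column, row] in pixels: a listed point, or the origin of a listed thing).
The state is a dict: "clock": time; "joints": joint angles; "qd": joint speeds; "effort": joint torques, N m; "eef_pos": TCP position; "eef_rot": TCP orientation; "wrist_force": force on the tool from outside, world axes, zero at the start; "moment": the same for the moment, N m; "finger_gap": finger opening in mm.
Only numpy, scipy, OpenCV 4.12 (cv2) and the standard library are available. Lean on these libraries where they do the work, as an engineer would, in place of code of your own. Each camera call takes 0.05 s, during which the arm holds its last target.

### The job

Open the clear sliding window of the sample hood to its working height: with your fingertips beneath the lip on its lower edge, push it up until the lip is level with the pointed marker blade on the front post, leave it standing there and take the hand away. Only push it, do not grip the lip, and leave the bottle, the jar and the tube rack where they stand.

Things in the scene. Friction and masses are not known exactly. Their poses are not given: they have to be found in the camera images.
- hood: Fixed clear hood, aluminium frame, 364 wide, 244 deep, 500 tall (mm), on a white deck 45 high. Origin on the table under the middle of the window's glass plane; x points into the hood, away from the robot, y along the window, z up. Front posts, 24 square, at y = +170 and -170. Only the lip and the two clamps stand out more than 12 mm in front of the glass plane.
- sash (a joint): Height of the sliding window in m, positive up, 0 (lip centre 60 mm above the table) to 0.265 (upper stop). It slides straight up. It is counterweighted: some 2 to 5 N moves it up or down, and it stays where it is left.
- lip_front (a point): Middle of the front edge of the window's lip, at mid-thickness; moves with the window, axes as the hood's. The lip is a dark level steel ledge with a rubber strip on top, 140 mm long (along y, in the middle of the window) and 14 mm thick (underside 7 mm below this point). It stands out 48 mm from the glass plane towards the robot, with free air under it down to the table in front of the deck.
- marker: The height marker: grey collar, 32 mm square, 28 tall, on one of the front posts, with a flat level steel blade 6 mm thick and 51 wide ending in a point towards the robot, 55 mm in front of the post's axis. Origin on the post's axis at the blade's mid-thickness: its height is the one wanted for the lip's mid-thickness. Fixed.
- knob_clamp: On the other front post: the same collar with a round black knob (32 mm across) instead of a blade, at another height. It is no height mark. Origin on the post's axis at the knob's centre. Fixed.
- tube_rack: Loose white rack with capped glass tubes, 60 x 110 mm, 86 mm tall; origin under its centre. Leave alone.
- reagent_bottle: Loose amber bottle, 60 mm across, 120 mm tall; origin under its centre. Leave alone.
- jar: Loose white jar, 54 mm across, 60 mm tall; origin under its centre. Leave alone.

How it is judged:
By the outcome, as a careful person would: the job done as asked, in the order asked, and still so for the second after the job is handed in, with the robot touching nothing.
It also fails if it takes over 45 s, if anything falls off the work surface, if the arm or the gripper's body presses on something with over 40 N, if the wrist force passes 120 N, or if a joint passes its speed limit or range.

## Working session

There is one attempt and no reset: what is moved stays moved. The work goes in short steps, Python scripts to look and compute and a shell command to move; the robot and the scene stay as the last step left them, time stands still between calls to the robot, and variables do not carry over. Pictures are saved under pics/ and viewed, and the job is handed in when it is done.

```bash
mkdir -p pics; ls
cat > h.py <<'E'
from cell import manip
import numpy as np, cv2
from scipy.spatial.transform import Rotation as R
def save(p,n): cv2.imwrite(f'pics/{n}.png',p['img'][:,:,::-1])
def ori(p):
    o=np.array(p['orientation'],float)
    return o if o.shape==(3,3) else R.from_euler('xyz',o).as_matrix()
def ray(p,xy):
    K=np.array(p['intrinsics']); d=ori(p)@np.linalg.inv(K)@np.array([xy[0],xy[1],1.0]); return np.array(p['origin'],float),d/np.linalg.norm(d)
def proj(p,X):
    c=ori(p).T@(np.asarray(X,float)-np.array(p['origin'])); u=np.array(p['intrinsics'])@c; return u[:2]/u[2]
def tri(rs):
    A=np.zeros((3,3));b=np.zeros(3)
    for o,d in rs:
        M=np.eye(3)-np.outer(d,d);A+=M;b+=M@o
    X=np.linalg.solve(A,b); return X,[np.linalg.norm((np.eye(3)-np.outer(d,d))@(X-o)) for o,d in rs]
E
python3 - <<'E'
from h import *
s=manip.read_state();print(s)
for n in ['side','top','wrist']:
    p=manip.camera(n);save(p,n+'0');print(n,p['origin'],p['orientation'],p['intrinsics'])
    for t in ['lip_front','marker','knob_clamp','hood','reagent_bottle','jar','tube_rack']:
        print(t,[(np.round(r['xy'],1),round(r['score'],2)) for r in manip.tip_of(t,p)[:3]])
E
```

```text
pics
{'clock': 0.0, 'joints': array([-1.38360927e+00,  3.00467508e-01,  1.52160715e+00, -1.81736985e-05,
        1.32071941e+00, -6.65967128e-02]), 'qd': array([-0.00012773,  0.00162741,  0.00159412,  0.00015491, -0.00053627,
       -0.00057294]), 'effort': array([-3.38889868e-04, -5.31804729e+01, -3.52741456e+01,  7.06728618e-02,
        2.43513932e-02, -9.86362625e-05]), 'eef_pos': array([ 138.03500643, -532.13516977,  226.87726705]), 'eef_rot': array([-1.57199625e+00,  6.23872780e-05, -2.88780442e+00]), 'wrist_force': array([-0.04877759,  0.17747483, -0.23032599]), 'moment': array([-0.04209166, -0.0495663 ,  0.00904095]), 'finger_gap': 93.94367620591494}
side [ -44.37167693  615.27078465 1014.44925454] [-2.3568983   0.01985587 -2.38178063] [[517.86959069   0.         276.39014421]
 [  0.         517.86959069 208.32876141]
 [  0.           0.           1.        ]]
lip_front [(array([259.3, 231.1]), 0.84)]
marker [(array([173.7, 225.8]), 0.88)]
knob_clamp [(array([296. , 184.2]), 0.58)]
hood []
reagent_bottle [(array([342.7, 230.7]), 0.93)]
jar [(array([362. , 258.1]), 0.76)]
tube_
[... 176 characters left out ...]
    492.97476164 209.25853097]
 [  0.           0.           1.        ]]
lip_front [(array([262.5, 214.1]), 0.96)]
marker [(array([185.2, 180.6]), 0.62), (array([335.6, 203.7]), 0.33)]
knob_clamp [(array([336.4, 201. ]), 0.65)]
hood [(array([354.1, 246.9]), 0.34)]
reagent_bottle [(array([355.1, 247.3]), 0.75)]
jar [(array([343.9, 286. ]), 0.91)]
tube_rack [(array([152.1, 224. ]), 0.71)]
wrist [ 205.35032373 -514.88196457  385.5575934 ] [ 2.89660244e+00  4.61407114e-04 -1.31652097e+00] [[327.83434092   0.         283.13394805]
 [  0.         327.83434092 211.61526955]
 [  0.           0.           1.        ]]
lip_front []
marker []
knob_clamp []
hood []
reagent_bottle []
jar []
tube_rack []
```

View pics/side0.png

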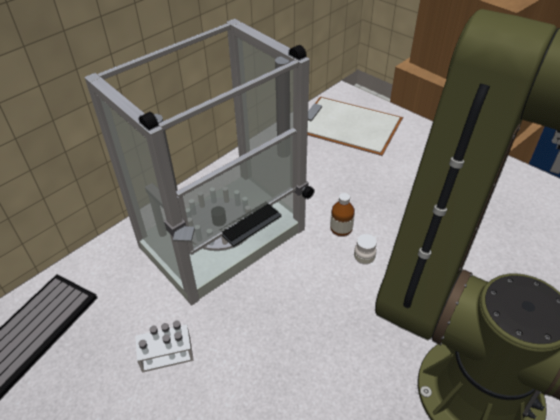

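View pics/top0.png

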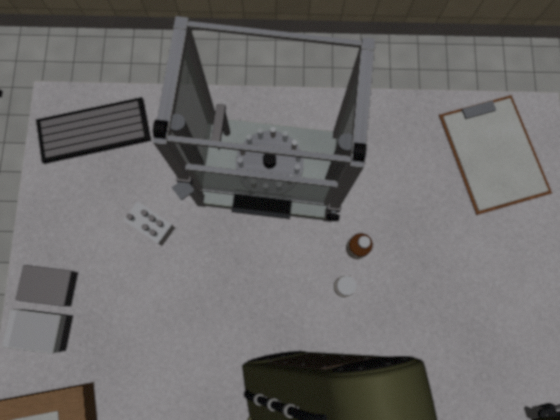

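Run:
```python
from h import *
s=manip.camera('side');t=manip.camera('top')
for n,a,b in [('lip',[259.3,231.1],[262.5,214.1]),('marker',[173.7,225.8],[185.2,180.6]),('knob',[296,184.2],[336.4,201]),('bottle',[342.7,230.7],[355.1,247.3]),('jar',[362,258.1],[343.9,286]),('rack',[167.9,353.6],[152.1,224])]:
    print(n,*tri([ray(s,a),ray(t,b)]))
```

```text
lip [543.88550984  79.71784108 148.27072952] [np.float64(1.659283120272842), np.float64(1.6592831202729625)]
marker [597.04854945 251.87732016 261.14187272] [np.float64(5.440197630281173), np.float64(5.440197630281065)]
knob [583.16113676 -94.20869521 149.51430605] [np.float64(2.4606833518108773), np.float64(2.460683351810931)]
bottle [ 488.93117085 -167.1050319    -8.09860053] [np.float64(4.3891824038832015), np.float64(4.389182403883272)]
jar [ 391.66354588 -133.96671689  -14.47733946] [np.float64(1.9289559847904856), np.float64(1.9289559847905824)]
rack [540.07638945 378.03061802  -3.42371775] [np.float64(3.4051324902066615), np.float64(3.4051324902066873)]
```

Run:
```python
from h import *
s=cv2.imread('pics/side0.png');t=cv2.imread('pics/top0.png')
a=cv2.resize(s[150:310,130:330],None,fx=4,fy=3.7,interpolation=3);cv2.imwrite('pics/sidez.png',a[:600])
b=cv2.resize(t[110:235,160:360],None,fx=4,fy=4,interpolation=3);cv2.imwrite('pics/topz.png',b)
```

```text
(no output)
```

View pics/sidez.png

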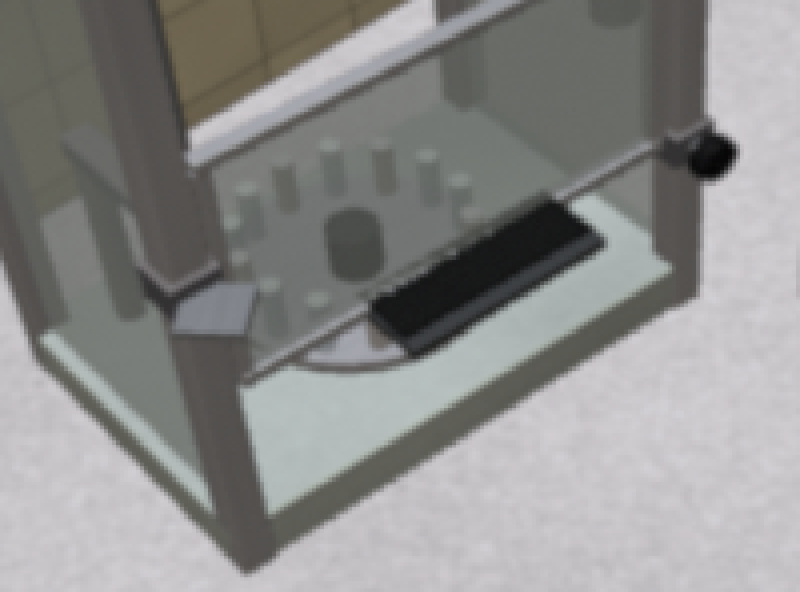

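View pics/topz.png

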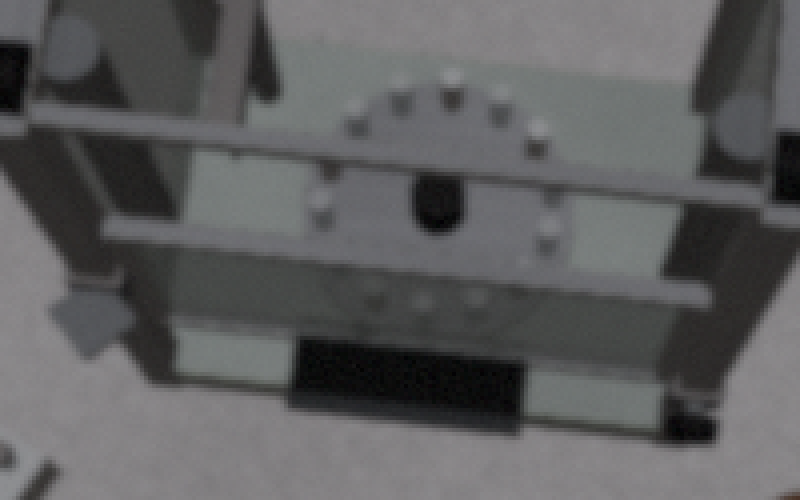

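```bash
cat > fit.py <<'E'
from h import *
from scipy.optimize import least_squares
s=manip.camera('side');t=manip.camera('top')
L=lambda p,x,y,z:np.array([p[0]+np.cos(p[2])*x-np.sin(p[2])*y,p[1]+np.sin(p[2])*x+np.cos(p[2])*y,z])
obs=[('lipL',s,(233,246.5),lambda p:L(p,-48,70,p[3]-7)),('lipR',s,(281.2,215.7),lambda p:L(p,-48,-70,p[3]-7)),
('lipL',t,(232,211.2),lambda p:L(p,-48,70,p[3]-7)),('lipR',t,(290,218.2),lambda p:L(p,-48,-70,p[3]-7)),
('postL',s,(191.8,304.6),lambda p:L(p,-12,182,0)),('postR',s,(303,231),lambda p:L(p,-12,-182,0)),
('tip',s,(192,240.5),lambda p:L(p,-55,170,p[4])),('tip',t,(183,199.5),lambda p:L(p,-55,170,p[4])),
('lip',s,(259.3,231.1),lambda p:L(p,-48,0,p[3])),('lip',t,(262.5,214.1),lambda p:L(p,-48,0,p[3])),
('mk',s,(173.7,225.8),lambda p:L(p,0,170,p[4])),('mk',t,(185.2,180.6),lambda p:L(p,0,170,p[4])),
('knob',s,(296,184.2),lambda p:L(p,0,-170,p[5])),('knob',t,(336.4,201),lambda p:L(p,0,-170,p[5]))]
f=lambda p:np.concatenate([proj(c,g(p))-np.array(o) for n,c,o,g in obs])
r=least_squares(f,[590,79,-.04,148,261,150],loss='soft_l1',x_scale=[10,10,.1,10,10,10])
print(np.round(r.x,3))
for (n,c,o,g),e in zip(obs,r.fun.reshape(-1,2)):print(n,'S' if c is s else 'T',np.round(e,1))
E
python3 fit.py
```

```text
[ 5.91535e+02  7.89740e+01 -7.80000e-02  1.56803e+02  2.55075e+02
  1.56497e+02]
lipL S [0.5 0.8]
lipR S [-0.6  0.4]
lipL T [0.4 0.5]
lipR T [ 0.9 -0.7]
postL S [-0.3  0.7]
postR S [ 0.3 -3.5]
tip S [-0.4  0.2]
tip T [-0.6  0.7]
lip S [-1.8 -1.9]
lip T [-1.  -0.1]
mk S [ 2.1 -0.1]
mk T [ 0.7 -4.6]
knob S [ 1.5 -0.3]
knob T [-1.8  0.4]
```

```bash
python3 -m jog '[0,-30,0,0,0,7, 0,-60,0,0,0,14, 0,-60,0,0,0,14]'
python3 -c "
from h import *
s=manip.read_state();print(s['joints'],s['eef_pos'],s['eef_rot']);print(R.from_euler('xyz',s['eef_rot']).as_matrix())"
```

```text
clock: 1.65
eef_pos: [137.0, -533.9, 292.6]
eef_rot: [-1.563, 0.251, -2.888]
wrist_force: [-0.6, -0.7, 0.3]
finger_gap: 93.7
[-1.49766633  0.26945576  1.4270251   0.24874311  1.48622482 -0.20599476] [ 136.96884451 -533.9241772   292.5598246 ] [-1.56336333  0.25063044 -2.88777271]
[[-0.93771758  0.24192823  0.24931199]
 [-0.24325793  0.05508083 -0.96839645]
 [-0.24801475 -0.9687295   0.00720069]]
```

```bash
cat >> h.py <<'E'
def goal(psi=-0.078,p=np.radians(12)):
    y=np.array([np.cos(psi)*np.cos(p),np.sin(psi)*np.cos(p),np.sin(p)]);z=np.array([np.sin(psi),-np.cos(psi),0]);return np.column_stack([np.cross(y,z),y,z])
def rows(pos,Rg):
    import json
    s=manip.read_state();Rc=R.from_euler('xyz',s['eef_rot']).as_matrix()
    print('shift',np.round(Rc.T@(np.array(pos)-s['eef_pos']),1),'turn',np.round(np.degrees(R.from_matrix(Rc.T@Rg).as_rotvec()),1))
    log()
def log():
    import json
    s=manip.read_state();open('log.jsonl','a').write(json.dumps([list(s['joints']),list(s['eef_pos']),list(s['eef_rot'])])+'\n')
    print('q',np.round(s['joints'],3),'pos',np.round(s['eef_pos'],1),'t',s['clock'])
E
python3 -c "
from h import *
rows([220,-480,330],goal())"
```

```text
shift [-100.3  -13.2  -31.2] turn [17.5 11.4 86.7]
q [-1.498  0.269  1.427  0.249  1.486 -0.206] pos [ 137.  -533.9  292.6] t 1.65
```

```bash
python3 -m jog '[-20,-3,-6,3,2,17, -40,-6,-12,7,4,34, -60,-8,-20,10,7,52, -60,-8,-20,10,7,52, -60,-8,-20,10,7,52, -60,-8,-20,10,7,52, -60,-8,-20,10,7,52, -60,-8,-20,10,7,52]'
python3 -c "
from h import *
rows([220,-480,330],goal())"
```

```text
clock: 2.32
eef_pos: [186.8, -498.7, 308.3]
eef_rot: [-1.446, 1.164, -2.976]
wrist_force: [-0.4, -0.6, 0.8]
finger_gap: 93.9
shift [-34.1  22.5 -15.9] turn [ 7.2  3.6 34.9]
q [-1.725  0.277  1.723  1.129  1.561 -0.518] pos [ 186.8 -498.7  308.3] t 2.3167
```

```bash
python3 -m jog '[-34,22,-16,7,4,35, -34,22,-16,7,4,35, -34,22,-16,7,4,35, -34,22,-16,7,4,35, -34,22,-16,7,4,35, -34,22,-16,7,4,35, -34,22,-16,7,4,35]'
cat > kin.py <<'E'
from h import *
import json
from scipy.optimize import least_squares
D=[json.loads(l) for l in open('log.jsonl')]
D.append([[-1.38360927,.300467508,1.52160715,0,1.32071941,-.0665967],[138.035,-532.135,226.877],[-1.572,0,-2.8878]])
def Rz(a):return R.from_euler('z',a).as_matrix()
def Ry(a):return R.from_euler('y',a).as_matrix()
def fk(q,k):
    a0,h,L2,e,L3,Lt,dl=k
    A=Rz(q[0]); p=A@np.array([a0,dl,h])
    A=A@Ry(q[1]); p=p+A@np.array([0,0,L2])
    A=A@Ry(q[2]); p=p+A@np.array([e,0,L3])
    A=A@Rz(q[3])@Ry(q[4]); p=p+A@np.array([0,0,Lt])
    return p,A@Rz(q[5])
def run():
    f=lambda k:np.concatenate([np.array(fk(q,k)[0])-np.array(p) for q,p,_ in D])
    r=least_squares(f,[0,300,400,0,400,200,36.]);return r
if __name__=='__main__':
    r=run();print(np.round(r.x,1),np.round(r.fun,1))
    for q,p,e in D:
        print(np.round(fk(q,r.x)[1].T@R.from_euler('xyz',e).as_matrix(),2).tolist())
E
python3 -c "
from h import *
rows([250,-400,330],goal())"; python3 kin.py
```

```text
clock: 2.9
eef_pos: [220.6, -479.8, 330.1]
eef_rot: [1.601, 1.37, -0.041]
wrist_force: [0.0, -0.6, 0.0]
finger_gap: 93.6
shift [  5.3  23.1 -81.7] turn [ 0.4 -0.4  0.5]
q [-1.698  0.387  1.928  1.682  1.747 -0.723] pos [ 220.6 -479.8  330.1] t 2.9
[ -0.  221.2 424.2  40.9 447.5 248.6  36.6] [-0.  0.  0.  0. -0.  0.  0.  0.  0.  0.  0. -0.]
[[-0.0, -0.0, -1.0], [-1.0, -0.0, 0.0], [-0.0, 1.0, -0.0]]
[[-0.0, -0.0, -1.0], [-1.0, 0.0, 0.0], [0.0, 1.0, -0.0]]
[[-0.0, 0.0, -1.0], [-1.0, 0.0, 0.0], [0.0, 1.0, 0.0]]
[[-0.0, 0.0, -1.0], [-1.0, -0.0, 0.0], [-0.0, 1.0, 0.0]]
```

```bash
cat > ik.py <<'E'
from kin import *
k=run().x
T=np.array([[0,0,-1],[-1,0,0],[0,1,0.]])
lo=np.array([-3.03,-.79,.23,-1.04,0,-2.55]);hi=np.array([3.03,2.21,2.52,4.18,3.07,2.55])
def ik(pos,Rg,q0):
    def f(q):
        p,A=fk(q,k);return np.concatenate([(p-pos)/100,R.from_matrix(Rg.T@A@T).as_rotvec()])
    r=least_squares(f,np.clip(q0,lo+1e-3,hi-1e-3),bounds=(lo,hi));return r.x,np.abs(r.fun).max()
def path(pts,Rg,q,n=6):
    c=fk(q,k)[0]
    for P in pts:
        for i in range(1,n+1):
            x=c+(np.array(P)-c)*i/n; q,e=ik(x,Rg,q); A=fk(q,k)[1]
            w=x-k[5]*Rg[:,1]; el=fk(q,[k[0],k[1],k[2],0,0,0,k[6]])[0]
            print(np.round(x),np.round(q,2),'err %.3f'%e,'wrist',np.round(w),'elb',np.round(el))
        c=np.array(P)
if __name__=='__main__':
    q=manip.read_state()['joints']
    path([[250,-300,330],[380,0,330],[445,90,250],[445,90,130],[538,83,132],[538,83,235]],goal(p=np.radians(5)),q)
E
python3 ik.py
```

```text
[ 226. -450.  330.] [-1.71  0.27  2.    1.6   1.67 -0.7 ] err 0.000 wrist [ -21. -431.  308.] elb [  21. -119.  629.]
[ 230. -420.  330.] [-1.7   0.22  2.08  1.6   1.67 -0.72] err 0.000 wrist [ -17. -401.  308.] elb [ 24. -95. 635.]
[ 235. -390.  330.] [-1.7   0.16  2.15  1.6   1.67 -0.74] err 0.000 wrist [ -12. -371.  308.] elb [ 28. -70. 640.]
[ 240. -360.  330.] [-1.7   0.09  2.23  1.6   1.67 -0.75] err 0.000 wrist [  -7. -341.  308.] elb [ 31. -44. 644.]
[ 245. -330.  330.] [-1.69  0.03  2.3   1.6   1.66 -0.75] err 0.000 wrist [  -2. -311.  308.] elb [ 35. -16. 645.]
[ 250. -300.  330.] [-1.69 -0.05  2.37  1.61  1.66 -0.75] err 0.000 wrist [   3. -281.  308.] elb [ 39.  15. 645.]
[ 272. -250.  330.] [-1.62 -0.18  2.48  1.65  1.61 -0.73] err 0.000 wrist [  25. -231.  308.] elb [ 40.  74. 639.]
[ 293. -200.  330.] [-1.53 -0.28  2.52  1.63  1.57 -0.67] err 0.088 wrist [  46. -181.  308.] elb [ 31. 121. 628.]
[ 315. -150.  330.] [-1.39 -0.4   2.52  1.58  1.49 -0.55] err 0.191 wrist [  68. -131.  308.] elb [  6. 170. 612.]
[ 337. -100.  330.] [-1.18 -0.58  2.52  1.52  1.29 -0.34] err 
[... 2195 characters left out ...]
00 wrist [291. 102. 110.] elb [245.  92. 557.]
[538.  83. 149.] [ 0.22  0.6   2.3   3.44  1.43 -1.64] err 0.000 wrist [291. 102. 127.] elb [225.  88. 572.]
[538.  83. 166.] [ 0.22  0.54  2.31  3.44  1.38 -1.66] err 0.000 wrist [291. 102. 145.] elb [205.  83. 585.]
[538.  83. 184.] [ 0.22  0.48  2.32  3.45  1.33 -1.67] err 0.000 wrist [291. 102. 162.] elb [183.  78. 597.]
[538.  83. 201.] [ 0.22  0.42  2.33  3.45  1.28 -1.69] err 0.000 wrist [291. 102. 179.] elb [161.  73. 608.]
[538.  83. 218.] [ 0.22  0.36  2.33  3.46  1.23 -1.7 ] err 0.000 wrist [291. 102. 196.] elb [139.  68. 618.]
[538.  83. 235.] [ 0.22  0.31  2.34  3.46  1.18 -1.72] err 0.000 wrist [291. 102. 213.] elb [117.  63. 626.]
```

Run:
```python
from ik import *
q=manip.read_state()['joints']
path([[360,-370,330],[460,-200,330],[485,-60,330],[480,87,300],[470,88,130]],goal(p=np.radians(5)),q,4)
rows([360,-370,330],goal(p=np.radians(5)))
```

```text
[ 255. -452.  330.] [-1.64  0.28  2.    1.65  1.62 -0.7 ] err 0.000 wrist [   9. -433.  308.] elb [  29. -119.  629.]
[ 290. -425.  330.] [-1.55  0.23  2.06  1.7   1.56 -0.73] err 0.000 wrist [  43. -406.  308.] elb [ 38. -96. 634.]
[ 325. -397.  330.] [-1.46  0.19  2.12  1.76  1.49 -0.75] err 0.000 wrist [  78. -378.  308.] elb [ 45. -75. 638.]
[ 360. -370.  330.] [-1.36  0.15  2.16  1.83  1.42 -0.77] err 0.000 wrist [ 113. -351.  308.] elb [ 49. -55. 641.]
[ 385. -328.  330.] [-1.26  0.09  2.24  1.91  1.35 -0.81] err 0.000 wrist [ 138. -308.  308.] elb [ 46. -24. 644.]
[ 410. -285.  330.] [-1.14  0.03  2.3   2.    1.27 -0.84] err 0.000 wrist [ 163. -266.  308.] elb [ 38.   4. 645.]
[ 435. -242.  330.] [-1.   -0.02  2.35  2.11  1.18 -0.9 ] err 0.000 wrist [ 188. -223.  308.] elb [ 27.  26. 645.]
[ 460. -200.  330.] [-0.83 -0.05  2.38  2.26  1.08 -0.97] err 0.000 wrist [ 213. -181.  308.] elb [ 13.  40. 645.]
[ 466. -165.  330.] [-0.73 -0.09  2.41  2.36  1.02 -1.03] err 0.000 wrist [ 219. -146.  308.] elb [ -4.  53. 644.]
[ 472. -130.  330.] [-0.6  -0.12  2.44  2.49  0.96 -1.11] err 
[... 572 characters left out ...]
86.] elb [-34.  32. 644.]
[480.  87. 300.] [ 0.28 -0.01  2.45  3.57  1.   -1.85] err 0.000 wrist [233. 106. 278.] elb [-16.  34. 645.]
[478.  87. 258.] [ 0.29  0.14  2.47  3.54  1.16 -1.77] err 0.000 wrist [231. 107. 236.] elb [ 45.  52. 641.]
[475.  88. 215.] [ 0.29  0.3   2.47  3.52  1.32 -1.7 ] err 0.000 wrist [228. 107. 193.] elb [111.  72. 626.]
[472.  88. 172.] [ 0.3   0.48  2.46  3.52  1.47 -1.65] err 0.000 wrist [226. 107. 151.] elb [177.  92. 597.]
[470.  88. 130.] [ 0.3   0.66  2.43  3.52  1.6  -1.59] err 0.000 wrist [223. 107. 108.] elb [236. 111. 557.]
shift [  27.   128.5 -119.3] turn [ 0.4 -0.4 -6.5]
q [-1.698  0.387  1.928  1.682  1.747 -0.723] pos [ 220.6 -479.8  330.1] t 2.9
```

```bash
python3 -m jog '[9,43,-40,0,0,-2, 18,86,-80,0,0,-4, 27,129,-119,0,0,-6.5, 27,129,-119,0,0,-6.5, 27,129,-119,0,0,-6.5]' 40
python3 -c "
from h import *
rows([460,-200,330],goal(p=np.radians(5)))"
```

```text
clock: 3.32
eef_pos: [363.0, -367.3, 332.9]
eef_rot: [1.557, 1.483, -0.081]
wrist_force: [-0.4, -0.2, -0.8]
finger_gap: 64.0
shift [  10.1   84.9 -173.5] turn [ 0.6  0.  -0. ]
q [-1.351  0.147  2.157  1.831  1.419 -0.767] pos [ 363.  -367.3  332.9] t 3.3167
```

```bash
python3 -m jog '[2,17,-35,0,0,0, 4,34,-70,0,0,0, 6,51,-105,0,0,0, 8,68,-140,0,0,0, 8,85,-174,0,0,0, 8,85,-174,0,0,0]'
python3 -c "
from h import *
rows([485,-60,330],goal(p=np.radians(5)))"
```

```text
clock: 3.82
eef_pos: [460.5, -196.5, 333.5]
eef_rot: [1.561, 1.48, -0.071]
wrist_force: [-0.2, 0.3, 0.1]
finger_gap: 39.7
shift [   4.9   15.7 -137.7] turn [ 1.  -0.  -0.2]
q [-0.835 -0.055  2.372  2.239  1.092 -0.955] pos [ 460.5 -196.5  333.5] t 3.8167
```

```bash
python3 -m jog '[1,5,-35,0,0,0, 2,9,-70,0,0,0, 3,13,-105,0,0,0, 5,16,-138,1,0,0, 5,16,-138,1,0,0, 5,16,-138,1,0,0]'
python3 -c "
from h import *
rows([480,87,300],goal(p=np.radians(5)))"
```

```text
clock: 4.32
eef_pos: [484.8, -64.0, 330.8]
eef_rot: [1.603, 1.477, -0.051]
wrist_force: [0.2, -0.3, 0.5]
finger_gap: 40.0
shift [  29.5  -20.2 -150. ] turn [-0.3 -0.1 -0.4]
q [-0.332 -0.147  2.462  2.815  0.868 -1.328] pos [484.8 -64.  330.8] t 4.3167
```

```bash
python3 -m jog '[7,-5,-35,0,0,0, 14,-10,-70,0,0,0, 21,-15,-110,0,0,0, 29,-20,-150,0,0,0, 29,-20,-150,0,0,0, 29,-20,-150,0,0,0]'
python3 - <<'E'
from h import *
rows([470,88,130],goal(p=np.radians(5)))
for n in ['side','top','wrist']: save(manip.camera(n),n+'1')
E
```

```text
clock: 4.82
eef_pos: [481.0, 88.1, 299.8]
eef_rot: [1.629, 1.477, -0.025]
wrist_force: [0.9, 0.2, 0.5]
finger_gap: 40.2
shift [168.1 -26.8   2. ] turn [-0.3 -0.3 -0.4]
q [ 2.930e-01 -2.000e-03  2.445e+00  3.586e+00  1.019e+00 -1.847e+00] pos [481.   88.1 299.8] t 4.8167
```

View pics/wrist1.png

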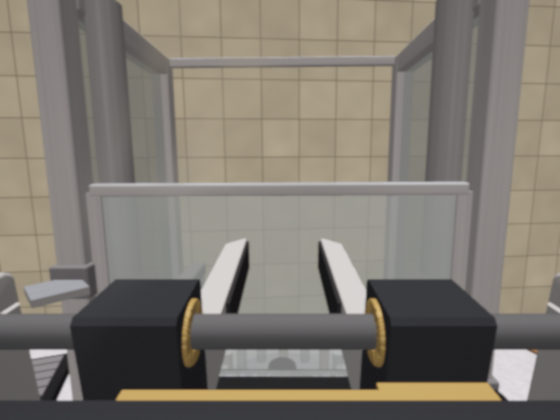

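View pics/side1.png

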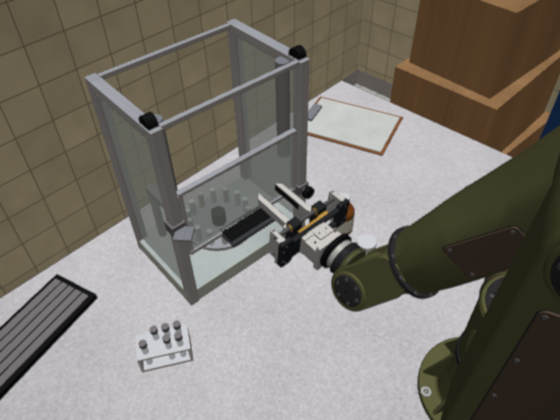

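```bash
python3 -m jog '[35,-5,0,0,0,0, 75,-10,1,0,0,0, 115,-15,1,0,0,0, 150,-20,2,0,0,0, 183,-28,2,0,0,0, 183,-28,2,0,0,0, 183,-28,2,0,0,0]'
python3 - <<'E'
from h import *
rows([500,86,116],goal(p=np.radians(5)))
for n in ['side','top','wrist']:
  p=manip.camera(n); save(p,n+'2')
  print(n,[(t,[(np.round(r['xy'],1),round(r['score'],2)) for r in manip.tip_of(t,p)[:2]]) for t in ['lip_front','marker']])
E
```

```text
clock: 5.55
eef_pos: [469.1, 82.3, 110.0]
eef_rot: [1.631, 1.486, -0.032]
wrist_force: [1.4, 0.3, 0.5]
finger_gap: 40.0
shift [-3.3 30.8 -6.5] turn [-0.8 -0.2  0.1]
q [ 0.292  0.733  2.408  3.525  1.655 -1.566] pos [469.1  82.3 110. ] t 5.55
side [('lip_front', [(array([254.9, 230.2]), 0.61)]), ('marker', [(array([175.8, 225.5]), 0.87)])]
top [('lip_front', []), ('marker', [])]
wrist [('lip_front', [(array([272. , 176.4]), 0.82), (array([63. , 50.3]), 0.33)]), ('marker', [(array([63.5, 54. ]), 0.91), (array([272.2, 349.8]), 0.47)])]
```

View pics/wrist2.png

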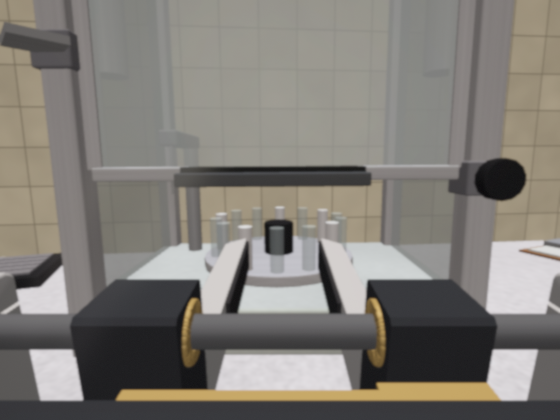

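View pics/side2.png

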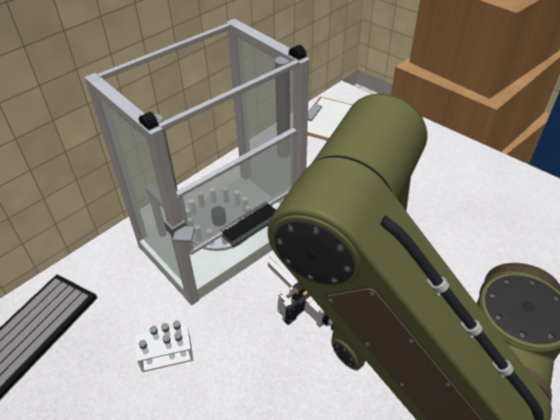

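Run:
```python
from h import *
p=manip.camera('wrist');print(np.round(p['origin'],1),np.round(ori(p)[:,2],3))
H=np.array([591.5,79]);c,s=np.cos(-.078),np.sin(-.078)
L=lambda x,y,z:np.array([H[0]+c*x-s*y,H[1]+s*x+c*y,z])
for z in (145,150,155,160): print(z,[np.round(proj(p,L(-48,y,zz)),1) for y,zz in((70,z+7),(70,z-7),(-70,z+7),(-70,z-7))])
for z in (245,250,255,260,265): print(z,'tip',np.round(proj(p,L(-55,170,z)),1),'org',np.round(proj(p,L(0,170,z)),1))
print([np.round(proj(p,L(-16,-170,z)),1) for z in (150,157)])
g=p['img'][150:200,273].astype(int).sum(1);print(list(enumerate(g,150)))
a=cv2.resize(p['img'][0:110,0:130,::-1],None,fx=5,fy=5,interpolation=3);cv2.imwrite('pics/w2z.png',a)
```

```text
[306.2  98.3 171.6] [ 0.985 -0.087 -0.151]
145 [array([179.1, 189.6]), array([180.1, 208.7]), array([371.9, 188.1]), array([371.2, 207.1])]
150 [array([178.7, 182.7]), array([179.7, 201.9]), array([372.1, 181.2]), array([371.4, 200.4])]
155 [array([178.3, 175.7]), array([179.4, 195.1]), array([372.3, 174.3]), array([371.7, 193.6])]
160 [array([177.9, 168.7]), array([179. , 188.2]), array([372.6, 167.3]), array([371.9, 186.7])]
245 tip [15.5 50.4] org [68.7 72.8]
250 tip [14.5 42.3] org [68.1 66.3]
255 tip [13.5 34.1] org [67.4 59.9]
260 tip [12.5 25.9] org [66.8 53.4]
265 tip [11.5 17.6] org [66.1 46.9]
[array([481.4, 186.5]), array([482.1, 178. ])]
[(150, np.int64(451)), (151, np.int64(452)), (152, np.int64(451)), (153, np.int64(452)), (154, np.int64(451)), (155, np.int64(451)), (156, np.int64(452)), (157, np.int64(451)), (158, np.int64(451)), (159, np.int64(449)), (160, np.int64(452)), (161, np.int64(449)), (162, np.int64(449)), (163, np.int64(429)), (164, np.int64(370)), (165, np.int64(255)), (166, np.int64(135)), (167, np.int64(84)), (168, np.int64(75)), (169, np.int64(103)), (170, np.int64(168)), (171, np.int64(225)), (172, np.int64(227)), (173, np.int64(199)), (174, np.int64(181)), (175, np.int64(173)), (176, np.int64(175)), (177, np.int64(177)), (178, np.int64(178)), (179, np.int64(178)), (180, np.int64(175)), (181, np.int64(174)), (182, np.int64(172)), (183, np.int64(180)), (184, np.int64(240)), (185, np.int64(337)), (186, np.int64(401)), (187, np.int64(422)), (188, np.int64(427)), (189, np.int64(427)), (190, np.int64(427)), (191, np.int64(428)), (192, np.int64(427)), (193, np.int64(427)), (194, np.int64(427)), (195, np.int64(427)), (196, np.int64(427)), (197, np.int64(428)), (198, np.int64(425)), (199, np.int64(427))]
```

View pics/w2z.png

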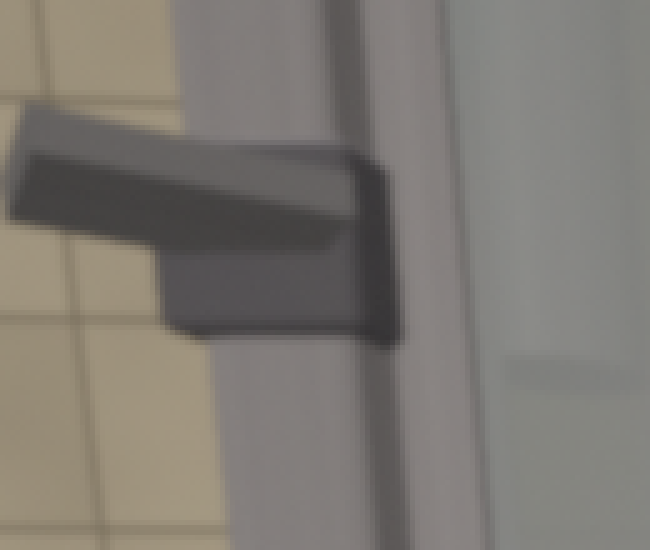

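Run:
```python
from h import *
rows([550,82,116],goal(p=np.radians(5)))
```

```text
shift [ 6.6 80.3 -4.9] turn [-0.7 -0.3 -0.3]
q [ 0.297  0.72   2.409  3.528  1.653 -1.569] pos [469.4  84.3 115.1] t 6.05
```

```bash
python3 -m jog '[2,20,-1,0,0,0, 4,40,-2,0,0,0, 5,60,-4,0,0,0, 7,80,-5,-0.7,0,0, 7,80,-5,-0.7,0,0, 7,80,-5,-0.7,0,0, 7,80,-5,-0.7,0,0]'
python3 - <<'E'
from h import *
rows([550,82,200],goal(p=np.radians(5)))
p=manip.camera('wrist');save(p,'wrist3')
p=manip.camera('side');save(p,'side3')
E
```

```text
clock: 6.63
eef_pos: [548.9, 82.0, 114.3]
eef_rot: [1.613, 1.48, -0.035]
wrist_force: [-0.1, 0.3, 0.1]
finger_gap: 40.3
shift [-85.2   8.9  -0.4] turn [ 0.  -0.2 -0.2]
q [ 0.208  0.721  2.248  3.427  1.496 -1.615] pos [548.9  82.  114.3] t 6.6333
```

View pics/wrist3.png

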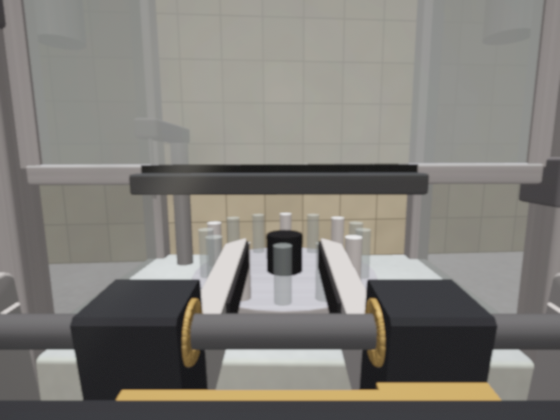

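View pics/side3.png

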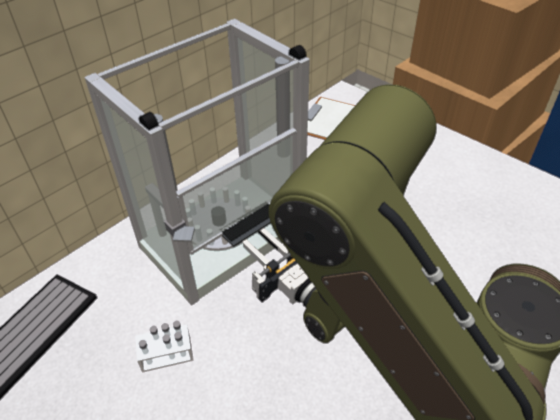

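```bash
python3 -m jog '[-5,0,0,0,0,0, -10,1,0,0,0,0, -15,1,0,0,0,0, -18,2,0,0,0,0, -18,2,0,0,0,0]'
python3 -m jog '[-2,0,0,0,0,0, -4,0,0,0,0,0, -6,0.5,0,0,0,0]'
python3 -m jog '[-2,0,0,0,0,0, -4,0,0,0,0,0, -6,0.5,0,0,0,0]'
```

```text
clock: 7.15
eef_pos: [550.0, 82.0, 133.6]
eef_rot: [1.618, 1.478, -0.03]
wrist_force: [0.0, 1.1, -0.1]
finger_gap: 40.2
clock: 7.4
eef_pos: [549.8, 81.9, 138.5]
eef_rot: [1.614, 1.48, -0.035]
wrist_force: [-1.0, -0.0, 0.2]
finger_gap: 40.2
clock: 7.65
eef_pos: [549.6, 81.9, 144.2]
eef_rot: [1.612, 1.481, -0.036]
wrist_force: [-2.9, 1.0, -4.0]
finger_gap: 39.8
```

```bash
python3 -m jog '[-4,0,0,0,0,0, -8,1,0,0,0,0, -12,1,0,0,0,0, -16,1,0,0,0,0, -20,2,0,0,0,0, -24,2,0,0,0,0, -28,2,0,0,0,0, -32,3,0,0,0,0, -36,3,0,0,0,0, -40,3,0,0,0,0]'
python3 -c "
from h import *
rows([550,82,228],goal(p=np.radians(5)))"
```

```text
clock: 8.48
eef_pos: [549.2, 81.8, 185.1]
eef_rot: [1.615, 1.479, -0.033]
wrist_force: [3.4, 0.5, -4.4]
finger_gap: 40.0
shift [-42.6   4.6  -0.5] turn [ 0.  -0.2 -0.2]
q [ 0.207  0.487  2.297  3.435  1.32  -1.668] pos [549.2  81.8 185.1] t 8.4833
```

```bash
python3 -m jog '[-4,0,0,0,0,0, -8,1,0,0,0,0, -12,1,0,0,0,0, -16,2,0,0,0,0, -20,2,0,0,0,0, -24,3,0,0,0,0, -28,3,0,0,0,0, -32,4,0,0,0,0, -36,4,0,0,0,0, -40,4,0,0,0,0]'
python3 - <<'E'
from h import *
log()
p=manip.camera('wrist');save(p,'wrist4')
p=manip.camera('side');save(p,'side4')
print(np.round(p['origin'],1),manip.read_state()['wrist_force'],manip.read_state()['eef_pos'])
E
```

```text
clock: 9.32
eef_pos: [549.6, 81.6, 225.4]
eef_rot: [1.616, 1.479, -0.032]
wrist_force: [3.5, -0.3, -4.4]
finger_gap: 40.1
q [ 0.206  0.355  2.309  3.445  1.204 -1.705] pos [549.6  81.6 225.4] t 9.3167
[ -44.4  615.3 1014.4] [ 0.41124021 -0.37785792 -1.86668659] [549.64248829  81.5903475  225.96890715]
```

View pics/wrist4.png

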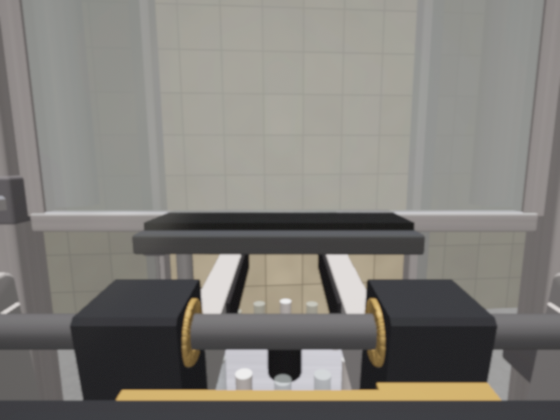

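View pics/side4.png

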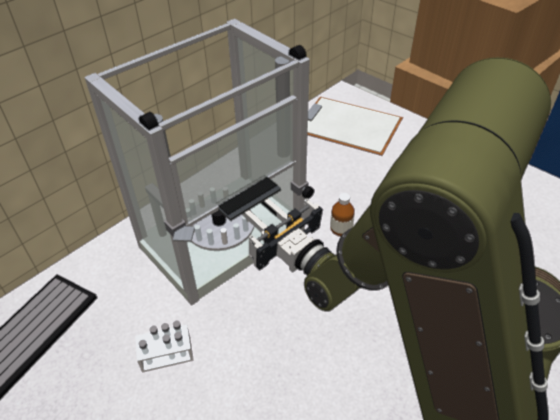

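```bash
python3 -m jog '[-2,0,0,0,0,0, -4,0,0,0,0,0, -6,0.5,0,0,0,0, -8,1,0,0,0,0, -10,1,0,0,0,0, -10,1,0,0,0,0]'
python3 -m jog '[5,0,0,0,0,0, 10,-1,0,0,0,0, 10,-30,0,0,0,0, 10,-60,0,0,0,0, 10,-90,0,0,0,0, 10,-100,0,0,0,0, 10,-100,0,0,0,0, 10,-100,0,0,0,0]'
python3 - <<'E'
from h import *
log()
p=manip.camera('wrist');save(p,'wrist5')
p=manip.camera('wrist')
print(np.round(p['origin'],1),np.round(ori(p)[:,2],3))
for t in ['lip_front','marker']:
  print(t,[(np.round(r['xy'],1),round(r['score'],2)) for r in manip.tip_of(t,p)[:2]])
E
```

```text
clock: 9.92
eef_pos: [549.5, 81.6, 235.2]
eef_rot: [1.615, 1.479, -0.033]
wrist_force: [-1.6, 0.3, -3.2]
finger_gap: 40.0
clock: 10.58
eef_pos: [451.9, 89.8, 215.7]
eef_rot: [1.613, 1.479, -0.034]
wrist_force: [0.3, 0.6, -0.1]
finger_gap: 40.3
q [ 0.33   0.283  2.518  3.557  1.35  -1.702] pos [451.9  89.8 215.7] t 10.5833
[288.7 101.7 272.1] [ 0.985 -0.075 -0.154]
lip_front [(array([278.9, 185.6]), 0.96)]
marker [(array([ 92.8, 174.5]), 0.98)]
```

View pics/wrist5.png

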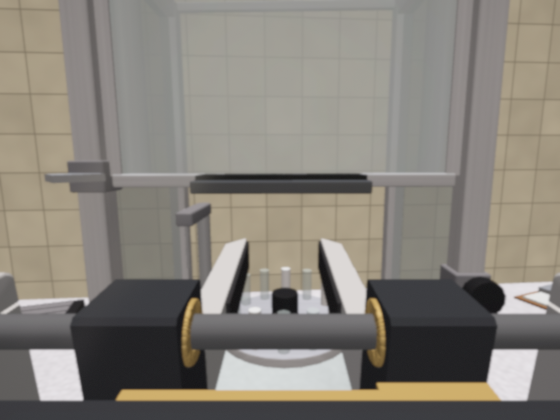

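Run:
```python
from h import *
p=manip.camera('wrist')
H=np.array([591.5,79]);c,s=np.cos(-.078),np.sin(-.078)
L=lambda x,y,z:np.array([H[0]+c*x-s*y,H[1]+s*x+c*y,z])
for z in (250,254,258): print(z,[np.round(proj(p,L(-48,y,zz)),1) for y,zz in((70,z+7),(70,z-7),(0,z+7),(0,z-7),(-70,z+7),(-70,z-7))])
for z in (254,258,260,262): print(z,'tip',np.round(proj(p,L(-55,170,z+3)),1),np.round(proj(p,L(-55,170,z-3)),1),'org',np.round(proj(p,L(0,170,z)),1))
I=p['img'].astype(int).sum(2)
for col in (200,283,360): print(col,list(zip(range(168,200),I[168:200,col])))
for col in (52,58,64,68): print(col,list(zip(range(166,190),I[166:190,col])))
im=p['img'][:,:,::-1]
cv2.imwrite('pics/w5a.png',cv2.resize(im[140:220,30:130],None,fx=7,fy=7,interpolation=3))
```

```text
250 [array([191.9, 180.6]), array([192.8, 198.5]), array([281.9, 180.2]), array([282. , 198.1]), array([371.9, 179.9]), array([371.3, 197.8])]
254 [array([191.7, 175.5]), array([192.5, 193.4]), array([281.9, 175.1]), array([282. , 193.1]), array([372.1, 174.7]), array([371.5, 192.7])]
258 [array([191.4, 170.3]), array([192.3, 188.3]), array([281.8, 169.9]), array([281.9, 188. ]), array([372.3, 169.5]), array([371.6, 187.6])]
254 tip [ 57.4 181.8] [ 58.2 189.7] org [ 98.2 181.2]
258 tip [ 56.8 176.5] [ 57.7 184.4] org [ 97.8 176.9]
260 tip [ 56.5 173.8] [ 57.4 181.8] org [ 97.6 174.7]
262 tip [ 56.2 171.1] [ 57.1 179.1] org [ 97.5 172.5]
200 [(168, np.int64(460)), (169, np.int64(461)), (170, np.int64(455)), (171, np.int64(452)), (172, np.int64(472)), (173, np.int64(470)), (174, np.int64(390)), (175, np.int64(266)), (176, np.int64(199)), (177, np.int64(184)), (178, np.int64(187)), (179, np.int64(221)), (180, np.int64(274)), (181, np.int64(286)), (182, np.int64(262)), (183, np.int64(236)), (184, np.int64(227)), (185, np.int64(224)), (186, np.int64(220)), (187, np.int64(220)), (188, np.i
[... 3094 characters left out ...]
p.int64(394)), (183, np.int64(435)), (184, np.int64(453)), (185, np.int64(456)), (186, np.int64(457)), (187, np.int64(458)), (188, np.int64(456)), (189, np.int64(458))]
68 [(166, np.int64(278)), (167, np.int64(277)), (168, np.int64(275)), (169, np.int64(278)), (170, np.int64(279)), (171, np.int64(295)), (172, np.int64(369)), (173, np.int64(445)), (174, np.int64(436)), (175, np.int64(378)), (176, np.int64(335)), (177, np.int64(327)), (178, np.int64(325)), (179, np.int64(325)), (180, np.int64(325)), (181, np.int64(331)), (182, np.int64(334)), (183, np.int64(343)), (184, np.int64(349)), (185, np.int64(354)), (186, np.int64(361)), (187, np.int64(368)), (188, np.int64(378)), (189, np.int64(392))]
```

View pics/w5a.png

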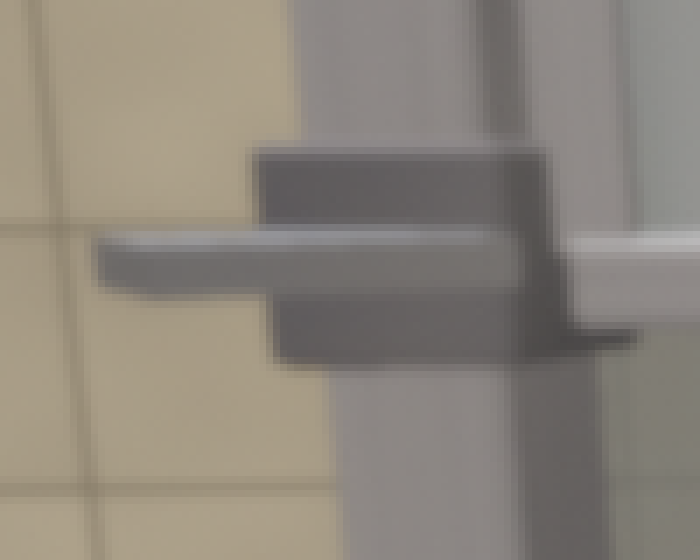

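```bash
python3 -m jog '[0,35,0,0,0,0, 0,70,0,0,0,0, 0,95,0,0,0,0, 0,100,0,0,0,0, -4,100.5,0,0,0,0, -8,101,0,0,0,0, -10,101,0,0,0,0, -12,101,0,0,0,0, -14,101,0,0,0,0, -14,101,0,0,0,0]'
python3 -m jog '[4,0,0,0,0,0, 8,-1,0,0,0,0, 12,-1,0,0,0,0, 14,-30,0,0,0,0, 20,-65,0,0,0,0, 30,-95,0,0,0,0, 30,-95,0,0,0,0, 30,-95,0,0,0,0, 30,-95,0,0,0,0]'
python3 - <<'E'
from h import *
log()
p=manip.camera('wrist');save(p,'wrist6')
p=manip.camera('wrist');np.save('w6.npy',p,allow_pickle=True)
print(np.round(p['origin'],1),np.round(ori(p),4))
for t in ['lip_front','marker']:
  print(t,[(np.round(r['xy'],1),round(r['score'],2)) for r in manip.tip_of(t,p)[:2]])
H=np.array([591.5,79]);c,s=np.cos(-.078),np.sin(-.078)
L=lambda x,y,z:np.array([H[0]+c*x-s*y,H[1]+s*x+c*y,z])
for z in (254,258,262): print(z,[np.round(proj(p,L(-48,y,zz)),1) for y,zz in((70,z+7),(70,z-7),(0,z+7),(0,z-7),(-70,z+7),(-70,z-7))])
for z in (254,258,262): print(z,'tip',np.round(proj(p,L(-55,170,z+3)),1),np.round(proj(p,L(-55,170,z-3)),1),'mid',np.round(proj(p,L(-55,170,z)),1))
I=p['img'].astype(float).sum(2)
def edges(col,a,b):
    g=np.diff(I[a:b,col-1:col+2].mean(1));out=[]
    for i in range(1,len(g)-1):
        if abs(g[i])>25 and abs(g[i])>=abs(g[i-1]) and abs(g[i])>abs(g[i+1]):
            d=(abs(g[i-1])-abs(g[i+1]))/(2*(abs(g[i-1])-2*abs(g[i])+abs(g[i+1])));out.append((round(a+i+.5+d,2),int(g[i])))
    return out
for col in (45,48,51,54,57,60,63,200,220,250,283,310,330,350,360): print(col,edges(col,130,215))
im=p['img'][:,:,::-1]
cv2.imwrite('pics/w6a.png',cv2.resize(im[110:210,30:130],None,fx=6,fy=6,interpolation=3))
E
```

```text
clock: 11.67
eef_pos: [550.1, 81.8, 238.9]
eef_rot: [1.615, 1.48, -0.033]
wrist_force: [-1.1, -1.2, -2.9]
finger_gap: 39.9
clock: 12.42
eef_pos: [459.7, 89.3, 200.5]
eef_rot: [1.616, 1.479, -0.032]
wrist_force: [0.0, 0.6, 0.2]
finger_gap: 40.3
q [ 0.317  0.358  2.497  3.541  1.398 -1.677] pos [459.7  89.3 200.5] t 12.4167
[296.6 101.3 257.1] [[-0.0768 -0.1513  0.9855]
 [-0.997   0.0166 -0.0752]
 [-0.005  -0.9883 -0.1521]]
lip_front [(array([279.6, 159.4]), 0.92)]
marker [(array([ 88.2, 158.8]), 0.59)]
254 [array([188.6, 156.3]), array([189.5, 175.2]), array([282.5, 155.8]), array([282.6, 174.7]), array([376.5, 155.4]), array([375.8, 174.3])]
258 [array([188.3, 150.9]), array([189.3, 169.8]), array([282.5, 150.4]), array([282.6, 169.4]), array([376.7, 149.9]), array([376. , 168.9])]
262 [array([188.1, 145.4]), array([189. , 164.4]), array([282.4, 144.9]), array([282.5, 164. ]), array([376.9, 144.4]), array([376.2, 163.5])]
254 tip [ 48.6 162.4] [ 49.5 170.8] mid [ 49.1 166.6]
258 tip [ 48.  156.9] [ 48.9 165.2] mid [ 48.4 161.1]
262 tip [ 47.3 151.3] [ 48.3 159.7] mid [ 47.8 155.5]
45
[... 799 characters left out ...]
0 [(np.float64(151.22), -108), (np.float64(155.61), 39), (np.float64(169.54), 98)]
250 [(np.float64(151.39), -139), (np.float64(155.19), 61), (np.float64(169.19), 114), (np.float64(202.35), -25)]
283 [(np.float64(151.31), -149), (np.float64(155.17), 62), (np.float64(169.22), 107)]
310 [(np.float64(151.03), -125), (np.float64(154.98), 67), (np.float64(157.69), -25), (np.float64(169.15), 105), (np.float64(203.69), 30)]
330 [(np.float64(151.05), -126), (np.float64(155.0), 65), (np.float64(169.06), 98), (np.float64(203.54), 27)]
350 [(np.float64(151.04), -126), (np.float64(154.89), 66), (np.float64(169.1), 100)]
360 [(np.float64(150.63), -132), (np.float64(154.8), 65), (np.float64(169.05), 101)]
```

View pics/wrist6.png

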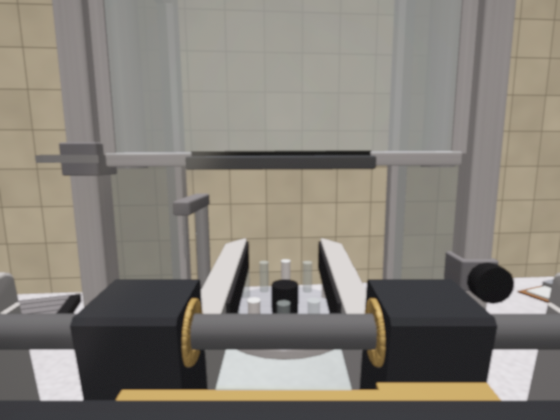

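View pics/w6a.png

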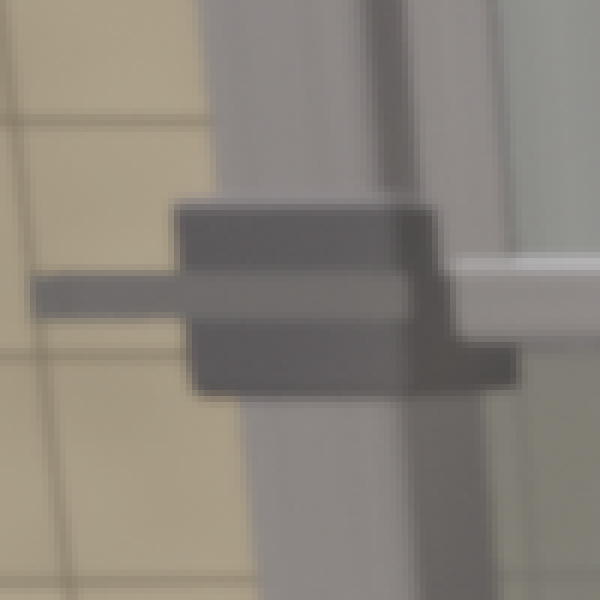

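```bash
python3 -m jog '[-5,35,0,0,0,0, -10,65,0,0,0,0, -16,95,0,0,0,0, -18,95,0,0,0,0, -22,95,0,0,0,0, -26,95,0,0,0,0, -29,95,0,0,0,0, -30.5,95,0,0,0,0, -31.4,95,0,0,0,0, -31.4,95,0,0,0,0]'
python3 -m jog '[4,0,0,0,0,0, 8,-1,0,0,0,0, 12,-1,0,0,0,0, 14,-30,0,0,0,0, 20,-65,0,0,0,0, 31,-95,0,0,0,0, 31,-95,0,0,0,0, 31,-95,0,0,0,0, 31,-95,0,0,0,0]'
cat > meas.py <<'E'
from h import *
log()
p=manip.camera('wrist');p=manip.camera('wrist');save(p,'wrist7')
H=np.array([591.5,79]);c,s=np.cos(-.078),np.sin(-.078)
L=lambda x,y,z:np.array([H[0]+c*x-s*y,H[1]+s*x+c*y,z])
I=p['img'].astype(float).sum(2)
def edge(col,a,b,sg):
    g=sg*np.diff(I[a:b,col-1:col+2].mean(1));i=1+np.argmax(g[1:-1]);return a+i+.5+(g[i-1]-g[i+1])/(2*(g[i-1]-2*g[i]+g[i+1]))
rl=np.median([edge(c_,160,185,1) for c_ in(275,280,285,290)]);sl=[edge(c_,160,185,1) for c_ in(200,360)]
top=np.median([edge(c_,145,160,-1) for c_ in(48,51,54)]);bot=np.median([edge(c_,158,167,1) for c_ in(48,51,54)])
from scipy.optimize import brentq
zl=brentq(lambda z:proj(p,L(-48,0,z-7))[1]-rl,230,290);zm=brentq(lambda z:proj(p,L(-55,170,z))[1]-(top+bot)/2,230,290)
print('cam',p['origin'],rl,sl,top,bot,'lip',zl,'marker',zm)
E
python3 meas.py
```

```text
clock: 13.45
eef_pos: [550.0, 81.9, 239.8]
eef_rot: [1.612, 1.481, -0.035]
wrist_force: [-1.2, 0.5, -3.1]
finger_gap: 39.7
clock: 14.2
eef_pos: [459.7, 89.3, 200.9]
eef_rot: [1.616, 1.479, -0.032]
wrist_force: [-0.6, 0.0, 0.5]
finger_gap: 40.2
q [ 0.317  0.356  2.497  3.541  1.396 -1.678] pos [459.7  89.3 200.9] t 14.2
cam [296.57740428 101.31794937 257.48703963] 168.52823303979125 [np.float64(169.0344827586207), np.float64(168.19915254237287)] 155.41052631578947 163.36507936507937 lip 259.02967732032886 marker 259.61181909836887
```

View pics/wrist7.png

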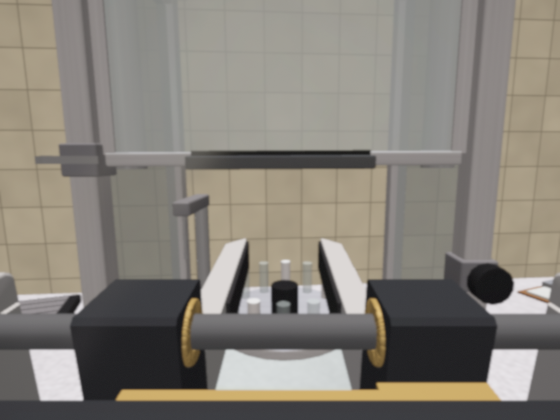

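Run:
```python
from h import *
p=manip.camera('side');save(p,'side7')
for t in ['lip_front','marker','reagent_bottle','jar','tube_rack']:
  print(t,[(np.round(r['xy'],1),round(r['score'],2)) for r in manip.tip_of(t,p)[:2]])
H=np.array([591.5,79]);c,s=np.cos(-.078),np.sin(-.078)
L=lambda x,y,z:np.array([H[0]+c*x-s*y,H[1]+s*x+c*y,z])
for z in(250,255,260): print(z,[np.round(proj(p,L(-48,y,z-7)),1) for y in (70,-70)],'tip top/bot',np.round(proj(p,L(-55,170,z+3)),1),np.round(proj(p,L(-55,170,z-3)),1))
cv2.imwrite('pics/side7z.png',cv2.resize(p['img'][150:270,160:320,::-1],None,fx=5,fy=5,interpolation=3))
```

```text
lip_front [(array([257.5, 199.4]), 0.75)]
marker [(array([176.1, 225.5]), 0.71), (array([296.9, 186.6]), 0.17)]
reagent_bottle [(array([340. , 229.7]), 0.64)]
jar [(array([362.9, 255.5]), 0.87)]
tube_rack [(array([166.7, 355.3]), 0.79), (array([175. , 223.6]), 0.48)]
250 [array([230. , 217.9]), array([280. , 186.6])] tip top/bot [191.8 241.4] [192.2 243.4]
255 [array([229.8, 216.3]), array([279.9, 184.9])] tip top/bot [191.4 239.7] [191.9 241.7]
260 [array([229.6, 214.6]), array([279.9, 183.2])] tip top/bot [191.1 238. ] [191.5 240. ]
```

View pics/side7.png

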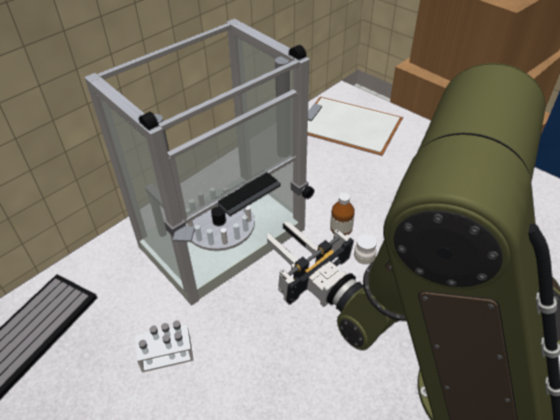

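View pics/side7z.png

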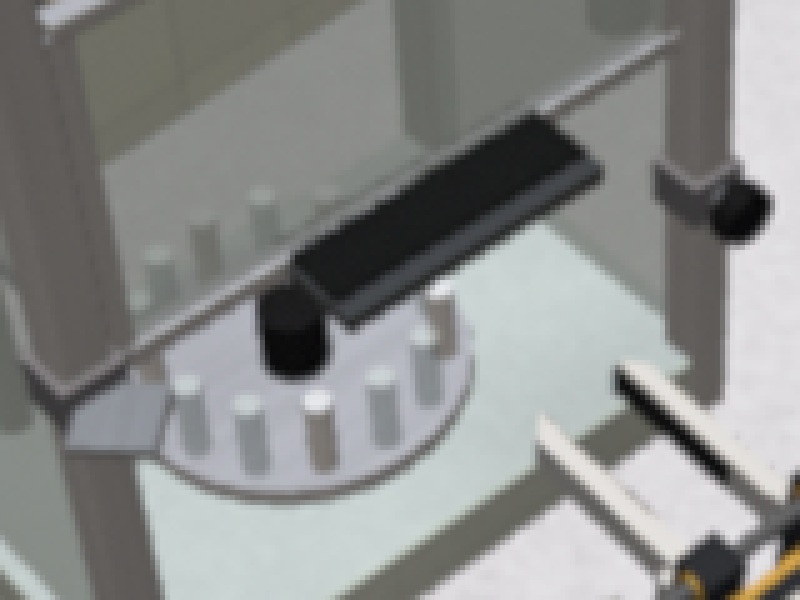

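```bash
python3 -m jog '[15,-4,0,0,0,0, 30,-8,0,0,0,0, 45,-12,0,0,0,0, 60,-15,0,0,0,0, 60,-15,0,0,0,0, 60,-15,0,0,0,0, 60,-15,0,0,0,0]'
python3 - <<'E'
from h import *
log()
p=manip.camera('wrist');save(p,'wrist8');s=manip.camera('side');save(s,'side8')
a=cv2.imread('pics/side7.png').astype(int);b=s['img'][:,:,::-1].astype(int);d=np.abs(a-b).sum(2)
print('lip/marker region change',d[170:250,165:250].max(),'rack',d[310:375,125:200].max())
E
```

```text
clock: 15.18
eef_pos: [449.8, 90.0, 140.3]
eef_rot: [1.616, 1.479, -0.033]
wrist_force: [-0.1, 0.0, 0.3]
finger_gap: 39.9
q [ 0.334  0.62   2.473  3.552  1.617 -1.586] pos [449.8  90.  140.3] t 15.1833
lip/marker region change 52 rack 54
```

View pics/wrist8.png

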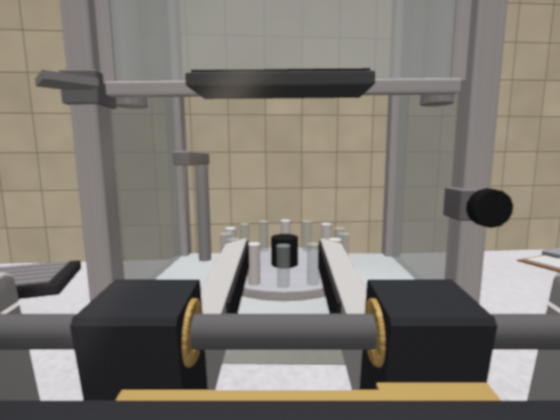

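View pics/side8.png

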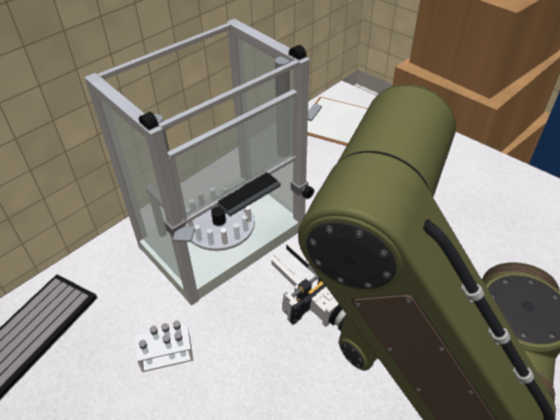

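The wrist picture shows the lip (188–373, row about 85) standing level with the blade (40–110, row about 82). The side picture shows the sash unmoved (lip at 250,193) and the hand clear of it. Handing in.

```bash
python3 -c "
from cell import manip
print(manip.sign_off(), manip.read_state()['clock'])"
```

```text
the job is handed in; nothing more can be done
the job is handed in; nothing more can be done
```

The window is open to the marker height and standing there, and the job was handed in after about 15 s of robot time. I pushed it up about 97 mm with both fingertips under the lip, without gripping it. I did this in one main push and two small corrections, backing off to measure between them. The hand then went back and down, clear of everything.

**Lip against marker:** The last level view from the wrist camera put the lip at 259.0 mm and the marker at 259.6 mm. The lip may therefore be about 0.6 mm low, with roughly 0.5 mm uncertainty. I left it there rather than risk pushing it too high.

**Side camera:** One lip corner (about 258 mm) and the blade tip (about 259 mm) agreed with this. The other lip corner read about 6 mm lower, at roughly 252 mm. I put that down to a rough corner pick and did not follow it up.

**Earlier disagreement:** The first fit, from the fixed cameras, gave both heights about 5 mm lower (255 mm for the marker). The difference between lip and marker, about 98 mm, agreed in both.

**Forces and loose items:** Pushing force read at most about 4.4 N vertically, and about 0 N once the hand was clear. The rack showed no movement in the last pictures, and the bottle and jar were where they started in the side view just before the final retreat. The arm hid the bottle and jar in the very last picture.

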